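Step attenuator to the third click

ROBOT

A 7-joint arm with a two-finger parallel gripper is mounted at the origin on a cart in front of the work surface, level with it; the furniture and walls round the work are solid. World frame = base frame: x ahead of the robot, y to its left, z up, the work surface at z = 0. Lengths are in m, angles in rad, forces in N, time in s.
With the tool pointing down it reaches from about 0.425 to 0.925 m from the base axis. Payload 6.8 kg.
Tool frame: the origin (TCP) lies at the very end of the fingers, on their centre line; the grasp point (between the pads) lies 19 mm behind it (r.tcp_to_grasp is the distance from the TCP to the grasp point, in m); z points along the fingers, y is the line along which they close (so a half turn about z gives the same grasp; the last joint's range is limited). The gripper opens to 85 mm and grips with 20 to 120 N. Pads are 22 mm wide; open, the fingers measure 114 mm over their backs; the gripper's body (76 mm by 85 mm) begins 54 mm behind the grasp point. The pads swing forward as they close: fully open they stand 13 mm farther back than shut.
Start: joints at [-1.265, 0.477, 0.022, 1.555, -0.011, 1.109, -0.083], TCP at [0.271, 0.618, 0.231] pointing down, gripper open.
Joint ranges: [-2.96, 2.96], [-0.34, 2.1], [-1.41, 1.46], [0.24, 2.44], [-1.37, 4.51], [0.17, 1.92], [-2.96, 2.96]. Speed limits (rad/s): [2.39, 2.39, 3.14, 3.14, 3.14, 3.14, 3.14].

INTERFACE

Orientations are given as a rotation vector (axis times angle).
In Python, from bench import r gives the robot as it stands.
- The arm moves only by the tool step_arm, never from a script. Its argument "moves" is a list of rows, each a list of 7 numbers: the shift along the tool's x, y, z in mm, then the turn, a rotation vector about the tool's x, y, z in rad, then the finger opening in mm, from 0 to 85.4. A call has 1 to 8 rows; each row is the pose to reach, as a shift and turn from the pose commanded when the call began, along the tool's axes at that moment; what a row does not reach only later rows make up. A row lasts 1/10 s, in which the tool goes at most 50 mm and 8.59 degrees, less where a joint would pass 70% of its speed; a pose out of reach is approached as far as the arm can. A call with a gripper value outside its range is refused whole. The fingers move at their own pace and stop on an object; "grip_force" is the grip in N (left out, the last holds). Time passes only in rows, so rows that repeat a pose let the fingers close. It gives the time, the measured TCP pose, the force, the opening and the grip force at its end, in the units of the state.
- r.get_obs(): the state, without advancing time (a new reading comes with each control period).
- r.grab_frame(name): name is "scene" or "top"; returns a dict with "image" (420x560x3 uint8, red, green, blue), "depth" (420x560 float32, m along the optical axis (not along the pixel's ray), 0 where there is no reading), "mtx" (3x3 intrinsics, pixels), "rvec" (rotation vector, rad) and "tvec" (3), from world to camera coordinates, as OpenCV has them. Camera axes: x right, y down, z forward; pixel columns grow to the right and rows downward; lengths in m; the calibration is good to about 2 mm. A picture is of the moment at which its call begins.
- r.hand_in(): hands the job in; it is judged then, once.
The state is a dict: "clock": time; "joints": joint angles; "qvel": joint speeds; "tau": joint torques, N m; "tcp_pos": TCP position; "orientation": TCP orientation; "contact_force": force on the tool from outside, world axes, zero at the start; "moment": the same for the moment, N m; "grip_width": finger opening in m; "gripper_force": force on a finger pad.
Only numpy, scipy, OpenCV 4.12 (cv2) and the standard library are available. Lean on these libraries where they do the work, as an engineer would, in place of code of your own. Each camera call takes 0.05 s, during which the arm holds its last target. There are 200 camera calls.

TASK

Two slide-lever boxes stand on the desk. With the fingertips, push the flat-bar lever of the step attenuator (not the round-knob lever) gently to the robot's left, click by click, resting about a second in the first, the second and the third click, and leave it in the third click without ever running on past it. Only push the bar from behind: do not pinch it, and leave the other lever and the things round about where they are.

Things in the scene. Friction and masses are not known exactly. Their poses are not given: they have to be found in the camera images.
- bar_unit: The step attenuator: grey box with aluminium top, 90 (x) x 180 (y) x 40 mm, fixed to the desk, a slot along y in the middle of the top, two small connectors on its +x side. Origin: centre of underside; at yaw 0 x points away from the robot, y to its left (yaw within 0.35 rad). Both boxes look alike but for the handle; either may stand left or right. Its lever has a flat bar as its handle.
- bar_lever (a joint): Slide of the flat-bar lever along the box's +y, m: 0 at the -y end of the slot (middle of the bar at y = -50 mm in the box), 0.100 at the other end. Starts parked at 0 to 0.014, in a plain stretch (0.5 N to slide) before the first click. Clicks at 0.035, 0.055, 0.075, 0.095; ridges half-way between and at 0.025.
- bar_push (a point): Centre of the rear (-y) face of the flat bar, the face to push on. The bar stands upright across the slot: 36 mm wide along x, 12 mm thick along y, from 4 to 38 mm above the box's top (this point is 24 mm above the top, 64 mm above the desk); axes as the box. Its rear half is 2 mm taller than its front half; fingers that press on both halves at once count as pinching.
- bar_top (a point): Middle of the bar's top edge, 78 mm above the desk, above the middle of its thickness. Entering or leaving a click takes a push of about 5 N, which falls to nothing as it climbs to the ridge 10 mm on; past the ridge the lever runs ahead up to 10 mm by itself (the finger then feels almost nothing), centres in the click and stays there unheld.
- knob_unit: The other instrument: grey box with aluminium top, 90 (x) x 180 (y) x 40 mm, fixed to the desk, a slot along y in the middle of the top, two small connectors on its +x side. Origin: centre of underside; at yaw 0 x points away from the robot, y to its left (yaw within 0.35 rad). Both boxes look alike but for the handle; either may stand left or right. Its lever has a round knob. Leave it alone.
- knob_mid (a point): Centre of the round knob (ball of 24 mm) of the other lever, 68 mm above the desk; must stay where it is.
- battery: 9 V block battery standing upright, 18x27x49 mm, origin under its centre; loose bystander.
- loupe: Black conical eye loupe, 33 mm across, 26 mm high, origin under its centre; loose bystander.
- tee: Metal tee adapter, 25x34x14 mm, lying, origin under its centre; loose bystander.

How it is judged:
On the way, in this order (a step that is already met when the one before it is completed fails the run):
1. the bar lever rests in the first click (within 5 mm, 0.3 s) (value of joint bar_lever between 0.03 and 0.04 m and velocity of joint bar_lever between -0.02 and 0.02 m/s), for 0.3 s.
2. the bar lever rests in the second click (within 5 mm, 0.3 s) (value of joint bar_lever between 0.05 and 0.06 m and velocity of joint bar_lever between -0.02 and 0.02 m/s), for 0.3 s.
3. the bar lever rests in the third click (within 5 mm, 0.3 s) (value of joint bar_lever between 0.07 and 0.08 m and velocity of joint bar_lever between -0.02 and 0.02 m/s), for 0.3 s.
At the end, for the whole second after the job is handed in: The bar lever is at rest in its third click (joint 0.075 within 4 mm), the knob lever is within 5 mm of where it was, battery, loupe and tee within 20 mm (value of joint bar_lever between 0.071 and 0.079 m and velocity of joint bar_lever between -0.02 and 0.02 m/s and distance of knob_mid from where it was at the start of the episode below 0.005 m and distance of each of battery, loupe, tee from where it was at the start of the episode below 0.02 m); the robot touches nothing.
It fails at once if the bar lever runs on past the third click (value of joint bar_lever above 0.086 m).
It fails at once if the bar is pinched (fingers press on its front and rear halves at once) (contact force between the fingers and bar_lever_c1 above 1 N and contact force between the fingers and bar_lever_c2 above 1 N).
It fails at once if the bar is pushed roughly (over 20 N) (contact force between any of the arm, the fingers and bar_lever_c1 above 20 N or contact force between any of the arm, the fingers and bar_lever_c2 above 20 N).
It fails at once if the knob lever is moved by more than 5 mm (distance of knob_mid from where it was at the start of the episode above 0.005 m).
It fails at once if battery, loupe or tee is moved or lifted by more than 20 mm (distance of any of battery, loupe, tee from where it was at the start of the episode above 0.02 m).
It also fails if it takes over 58 s, if anything falls off the work surface, if the arm or the gripper's body presses on something with over 40 N, if the wrist force passes 120 N, or if a joint passes its speed limit or range.

## Working session

There is one attempt and no reset: what is moved stays moved. The work goes in short steps, Python scripts to look and compute and a tool call to move; the robot and the scene stay as the last step left them, time stands still between calls to the robot, and variables do not carry over. Pictures are saved under pics/ and viewed, at most 10 in all, crops included, and the job is handed in when it is done.

Besides the shell and the picture viewer there is one more tool, called after "Request:" as name([rows], argument=value, ...), one row to a line, values as JSON. step_arm: Moves the arm, as the interface text tells. Its arguments: {"type":"object","properties":{"moves":{"type":"array","items":{"type":"array","items":{"type":"number"}}},"grip_force":{"type":"number"}},"required":["moves"]}

```bash
mkdir -p pics; python3 - <<'E'
from bench import r
import cv2,numpy as np
for n in("top","scene"):
    f=r.grab_frame(n); np.savez(f"pics/{n}.npz",**f); cv2.imwrite(f"pics/{n}1.png",f["image"][:,:,::-1])
    R=cv2.Rodrigues(np.array(f["rvec"],float))[0]; print(n,-R.T@np.array(f["tvec"]).ravel(),R.round(2).tolist())
print(r.get_obs())
E
```

```text
top [ 0.38122477 -0.01374482  1.11444939] [[-0.0, -1.0, -0.02], [-0.99, 0.0, -0.16], [0.16, 0.02, -0.99]]
scene [-0.15908649 -0.7274617   0.78218686] [[0.72, -0.69, 0.0], [-0.41, -0.43, -0.81], [0.56, 0.58, -0.59]]
{'clock': 0.1, 'joints': array([-1.26511275,  0.47771678,  0.02234178,  1.5563615 , -0.01146697,
        1.10929511, -0.08313933]), 'qvel': array([-0.00058496, -0.00200335, -0.00109272, -0.00264316,  0.00044394,
       -0.00224281,  0.00154339]), 'tau': array([ 4.17196308e-03, -5.97756243e+01,  1.61351725e+00, -2.81952024e+01,
        1.28181494e-02,  5.07543795e-03, -4.02471153e-05]), 'tcp_pos': array([0.27120434, 0.61753359, 0.23041961]), 'orientation': array([-6.45309068e-01, -3.07440534e+00,  2.57808393e-03]), 'contact_force': array([ 0.36610625, -0.55804415,  0.2345623 ]), 'moment': array([ 0.00728912,  0.03597342, -0.01958838]), 'gripper_force': 0.0, 'grip_width': 0.08536891909416708}
```

View pics/top1.png

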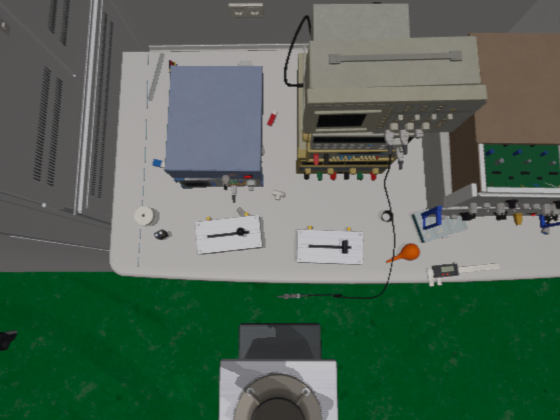

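View pics/scene1.png

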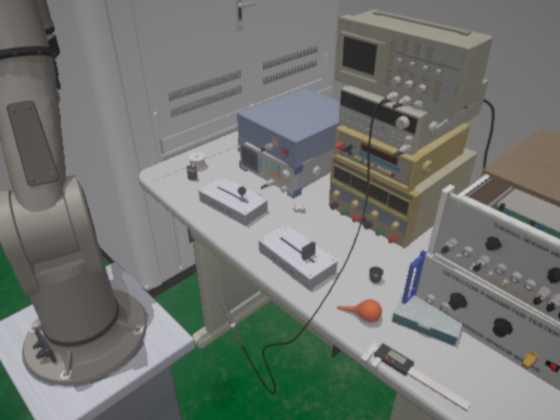

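The top view shows the flat-bar box at about (330,246), with its bar at (345,247). The knob box is at about (228,235), with its knob at (240,232). The cable passes to the right of the bar box, at about u=390.

```bash
python3 - <<'E'
import cv2,numpy as np
def cloud(n):
    f=np.load(f"pics/{n}.npz"); R=cv2.Rodrigues(f["rvec"].astype(float))[0]
    v,u=np.mgrid[:420,:560]; d=f["depth"]; K=f["mtx"]
    P=np.stack([(u-K[0,2])/K[0,0]*d,(v-K[1,2])/K[1,1]*d,d],-1)
    return (P-f["tvec"].ravel())@R, d>0
for n,(u0,u1,v0,v1) in {"top":(285,375,220,275),"scene":(250,345,220,290)}.items():
    P,ok=cloud(n); Q=P[v0:v1,u0:u1][ok[v0:v1,u0:u1]]
    T=Q[abs(Q[:,2]-.04)<.005]
    (c,s,a)=cv2.minAreaRect((T[:,:2]*1000).astype(np.float32)); print(n,len(T),"z",np.median(T[:,2]),c,s,a)
    H=Q[(Q[:,2]>.055)&(Q[:,2]<.09)]; print("bar",len(H),H.mean(0),H.min(0),H.max(0))
    HT=H[H[:,2]>.072]; print("bartop",len(HT),HT.mean(0),HT.min(0),HT.max(0), cv2.minAreaRect((HT[:,:2]*1000).astype(np.float32)))
    G=Q[(Q[:,2]>.05)]; print("max z",Q[:,2].max(), "desk",np.median(Q[Q[:,2]<.02][:,2]))
P,ok=cloud("top")
for u,v in((240,232),(386,216),(391,250),(388,190),(345,247),(394,238),(385,280)): print(u,v,P[v,u].round(3))
f=np.load("pics/top.npz")["image"]; cv2.imwrite("pics/c1.png",cv2.resize(f[210:285,280:410,::-1],None,fx=6,fy=6,interpolation=cv2.INTER_CUBIC))
E
```

```text
top 1954 z 0.03895153357419122 (460.42596435546875, -143.73138427734375) (179.1361846923828, 90.20299530029297) 87.80380249023438
bar 72 [ 0.4578844  -0.18005826  0.07309555] [ 0.44094611 -0.18564655  0.05505141] [ 0.4754673  -0.17463267  0.08007207]
bartop 54 [ 0.4579724  -0.18104305  0.07581911] [ 0.44241427 -0.18564655  0.07279919] [ 0.47480647 -0.17488166  0.08007207] ((458.65313720703125, -180.4859161376953), (10.463340759277344, 32.189788818359375), 87.99273681640625)
max z 0.08007207059773878 desk -0.0011027543199453084
scene 1843 z 0.03964881042565728 (457.5754699707031, -145.19580078125) (183.42274475097656, 93.71215057373047) 87.92951965332031
bar 180 [ 0.44510137 -0.20871824  0.07152126] [ 0.39328035 -0.30476275  0.05566967] [ 0.47334159 -0.17789526  0.08987049]
bartop 98 [ 0.44022116 -0.2212451   0.07762565] [ 0.39642455 -0.30476275  0.07222199] [ 0.47334159 -0.17789526  0.08987049] ((436.19183349609375, -242.35580444335938), (142.30911254882812, 35.11954879760742), 71.00140380859375)
max z 0.11214291654558027 desk -0.00020180034334173045
240 232 [0.497 0.1   0.079]
386 216 [ 0.55  -0.312  0.001]
391 250 [ 0.453 -0.322  0.001]
388 190 [ 0.628 -0.323 -0.003]
345 247 [ 0.456 -0.18   0.075]
394 238 [ 0.473 -0.292  0.141]
385 280 [ 0.368 -0.302 -0.001]
```

View pics/c1.png

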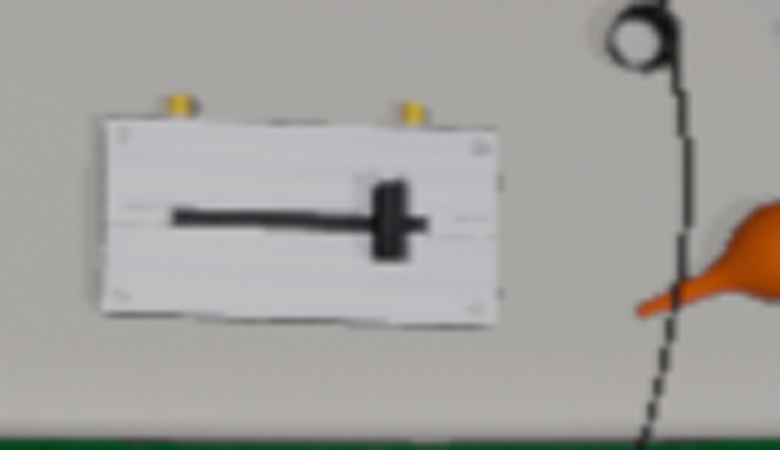

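Request:
step_arm([
  [-45,-37,0,0,0,0.13,0],
  [-90,-75,0,0,0,0.26,0],
  [-135,-112,0,0,0,0.39,0],
  [-180,-150,0,0,0,0.5,0],
  [-225,-187,0,0,0,0.6,0],
  [-270,-225,0,0,0,0.6,0],
  [-315,-262,0,0,0,0.6,0],
  [-359,-299,0,0,0,0.6,0],
], grip_force=30)

```text
clock: 0.9
tcp_pos: [0.4503, 0.2581, 0.2312]
orientation: [-1.525, -2.747, 0.0]
contact_force: [1.0, -0.2, 0.7]
grip_width: 0.0001
gripper_force: 0.0
```

```bash
cat > h.py <<'E'
from bench import r
import numpy as np
from scipy.spatial.transform import Rotation as Ro
def to(p,yaw=-0.038):
    "tool-axis shift (mm) and turn to world point p with tool x along box y, z down"
    o=r.get_obs(); R=Ro.from_rotvec(o["orientation"])
    ey=np.array([-np.sin(yaw),np.cos(yaw),0]); z=np.array([0,0,-1.])
    T=Ro.from_matrix(np.stack([ey,np.cross(z,ey),z],1))
    print("t",o["clock"],"tcp",o["tcp_pos"].round(4),"F",o["contact_force"].round(2))
    print("shift",(R.inv().apply(np.array(p)-o["tcp_pos"])*1000).round(1),"turn",(R.inv()*T).as_rotvec().round(3))
E
python3 -c "
from h import *
to([.457,-.225,.231])"
```

```text
t 0.9 tcp [0.4503 0.2581 0.2312] F [ 0.99 -0.22  0.73]
shift [-4.136e+02 -2.498e+02  2.000e-01] turn [-0.    -0.     0.595]
```

Request:
step_arm([
  [-41,-25,0,0,0,0.1,0],
  [-82,-50,0,0,0,0.2,0],
  [-123,-75,0,0,0,0.3,0],
  [-164,-100,0,0,0,0.4,0],
  [-205,-125,0,0,0,0.5,0],
  [-246,-150,0,0,0,0.595,0],
  [-287,-175,0,0,0,0.595,0],
  [-328,-200,0,0,0,0.595,0],
])

```text
clock: 1.7
tcp_pos: [0.453, -0.1258, 0.2313]
orientation: [-2.263, -2.179, -0.001]
contact_force: [1.2, -0.3, -0.6]
grip_width: 0.0
gripper_force: 0.0
```

```bash
python3 -c "
from h import *
to([.457,-.22,.12])"
```

```text
t 1.7 tcp [ 0.453  -0.1258  0.2313] F [ 1.2  -0.26 -0.57]
shift [-94.1   7.5 111.3] turn [ 0. -0.  0.]
```

Request:
step_arm([
  [-45,4,0,0,0,0,0],
  [-94,7,0,0,0,0,0],
  [-94,7,40,0,0,0,0],
  [-94,7,80,0,0,0,0],
  [-94,7,111,0,0,0,0],
  [-94,7,111,0,0,0,0],
  [-94,7,111,0,0,0,0],
])

```text
clock: 2.4
tcp_pos: [0.4568, -0.2184, 0.1206]
orientation: [-2.263, -2.178, 0.001]
contact_force: [0.5, -0.3, 0.3]
grip_width: -0.0002
gripper_force: 0.0
```

```bash
python3 -c "
from h import *
import cv2
to([.457,-.22,.053])
f=r.grab_frame('scene'); cv2.imwrite('pics/s2.png',cv2.resize(f['image'][170:320,200:400,::-1],None,fx=4,fy=4))"
```

```text
t 2.4 tcp [ 0.4568 -0.2184  0.1206] F [ 0.48 -0.27  0.26]
shift [-1.5  0.3 67.6] turn [-0.001  0.    -0.   ]
```

View pics/s2.png

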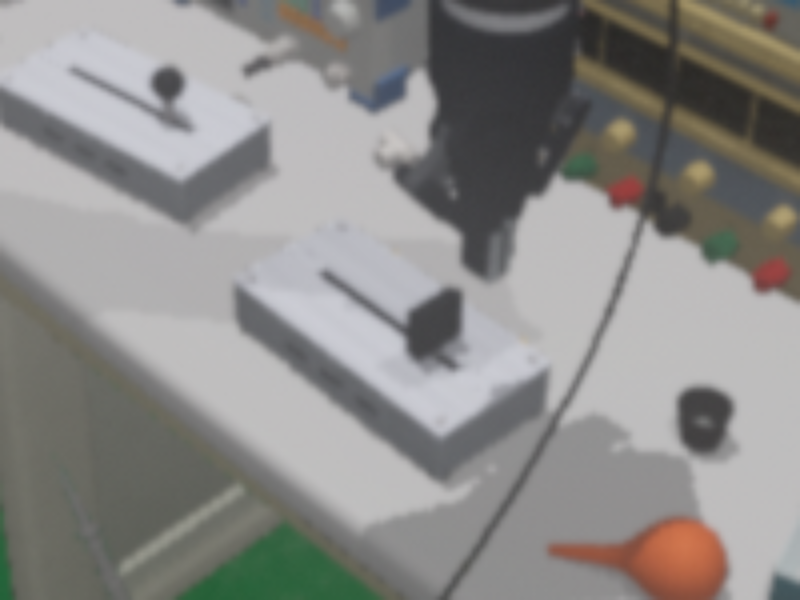

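The closed fingertips are behind the bar, at about (487,255) in the crop. The bar is at (435,325) and the cable is clear of the hand. I'll descend, then approach.

Request:
step_arm([
  [-1,0,20,0,0,0,0],
  [-1,0,40,0,0,0,0],
  [-1,0,55,0,0,0,0],
  [-1,0,66,0,0,0,0],
  [-1,0,66,0,0,0,0],
  [-1,0,66,0,0,0,0],
  [-1,0,66,0,0,0,0],
])

```text
clock: 3.15
tcp_pos: [0.4578, -0.2195, 0.0553]
orientation: [2.262, 2.178, 0.002]
contact_force: [-0.3, 0.1, 0.7]
grip_width: 0.0
gripper_force: 0.0
```

Request:
step_arm([
  [3,0,0,0,0,0,0],
  [6,0,0,0,0,0,0],
  [9,0,0,0,0,0,0],
  [12,0,0,0,0,0,0],
  [15,0,0,0,0,0,0],
  [17,0,0,0,0,0,0],
  [17,0,0,0,0,0,0],
  [17,0,0,0,0,0,0],
])

```text
clock: 3.95
tcp_pos: [0.4576, -0.2023, 0.0543]
orientation: [2.263, 2.179, -0.0]
contact_force: [0.7, 0.0, 0.8]
grip_width: -0.0002
gripper_force: 0.0
```

Request:
step_arm([
  [2,0,0,0,0,0,0],
  [4,0,0,0,0,0,0],
  [6,0,0,0,0,0,0],
  [8,0,0,0,0,0,0],
  [9,0,0,0,0,0,0],
  [9,0,0,0,0,0,0],
  [9,0,0,0,0,0,0],
])

```text
clock: 4.65
tcp_pos: [0.4579, -0.1943, 0.0543]
orientation: [2.263, 2.177, -0.001]
contact_force: [-0.1, -5.8, -1.7]
grip_width: -0.0001
gripper_force: 2.7
```

```bash
cat >> h.py <<'E'
import cv2
def bar():
    "bar top in the box frame from the top camera: gives joint value"
    f=r.grab_frame("top"); Rm=cv2.Rodrigues(np.array(f["rvec"],float))[0]; K=f["mtx"]
    v,u=np.mgrid[:420,:560]; d=f["depth"]
    P=(np.stack([(u-K[0,2])/K[0,0]*d,(v-K[1,2])/K[1,1]*d,d],-1)-np.ravel(f["tvec"]))@Rm
    Q=P[225:270,290:365].reshape(-1,3); H=Q[(Q[:,2]>.070)&(Q[:,2]<.083)]
    s=(H[:,:2]-[.459,-.144])@[.038,.999]; print("bar n",len(H),"min/mean/max s",s.min(),s.mean(),s.max())
    o=r.get_obs(); t=(o["tcp_pos"][:2]-[.459,-.144])@[.038,.999]
    print("t",o["clock"],"tcp",o["tcp_pos"].round(4),"F",o["contact_force"].round(2),"q_if_touch",t+.067)
    return f
E
python3 -c "
from h import *
f=bar(); cv2.imwrite('pics/t3.png',cv2.resize(f['image'][200:285,270:390,::-1],None,fx=6,fy=6,interpolation=cv2.INTER_CUBIC))"
```

```text
bar n 2 min/mean/max s -0.028172442077059438 -0.02800745117914156 -0.027842460281223676
t 4.7 tcp [ 0.4579 -0.1943  0.0543] F [-0.96 -5.44 -2.59] q_if_touch 0.016755282156183014
```

View pics/t3.png

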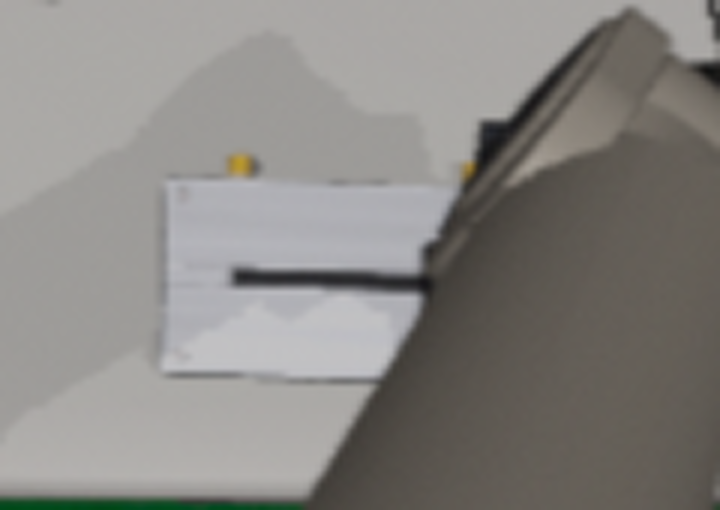

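The arm mostly hides the bar, but its front corner shows at about (430,250). That puts the joint at about 0.016, which agrees with finger contact and the 5.8 N reading at the start of the first climb.

Request:
step_arm([
  [1.5,0,0,0,0,0,0],
  [3,0,0,0,0,0,0],
  [4.5,0,0,0,0,0,0],
  [6,0,0,0,0,0,0],
  [7,0,0,0,0,0,0],
  [8,0,0,0,0,0,0],
  [8,0,0,0,0,0,0],
])

```text
clock: 5.4
tcp_pos: [0.4583, -0.1844, 0.0542]
orientation: [-2.262, -2.179, -0.001]
contact_force: [-0.4, 0.1, 1.5]
grip_width: 0.0001
gripper_force: 0.0
```

Request:
step_arm([
  [1,0,0,0,0,0,0],
  [2,0,0,0,0,0,0],
  [3,0,0,0,0,0,0],
  [3.5,0,0,0,0,0,0],
  [3.5,0,0,0,0,0,0],
  [3.5,0,0,0,0,0,0],
])

```text
clock: 6.0
tcp_pos: [0.4584, -0.1818, 0.0543]
orientation: [2.263, 2.179, 0.0]
contact_force: [0.6, 1.5, 0.3]
grip_width: -0.0001
gripper_force: 0.0
```

```bash
python3 -c "
from h import *
f=bar(); cv2.imwrite('pics/t4.png',cv2.resize(f['image'][200:285,270:390,::-1],None,fx=6,fy=6,interpolation=cv2.INTER_CUBIC))"
```

```text
bar n 6 min/mean/max s -0.012236629564403523 -0.010204897366978135 -0.009496593811977044
t 6.05 tcp [ 0.4584 -0.1818  0.0543] F [ 0.37 -0.13 -0.21] q_if_touch 0.02922113818380683
```

The joint reads about 0.0345, so it's in the first click. I'll rest there a second, then go on.

Request:
step_arm([
  [0,0,0,0,0,0,0],
  [0,0,0,0,0,0,0],
  [0,0,0,0,0,0,0],
  [0,0,0,0,0,0,0],
  [0,0,0,0,0,0,0],
  [0,0,0,0,0,0,0],
  [0,0,0,0,0,0,0],
  [0,0,0,0,0,0,0],
])

```text
clock: 6.85
tcp_pos: [0.4584, -0.1818, 0.0543]
orientation: [2.263, 2.179, 0.0]
contact_force: [-0.4, -0.5, -0.4]
grip_width: 0.0001
gripper_force: 0.0
```

Request:
step_arm([
  [1,0,0,0,0,0,0],
  [2,0,0,0,0,0,0],
  [3,0,0,0,0,0,0],
  [4,0,0,0,0,0,0],
  [5,0,0,0,0,0,0],
  [6,0,0,0,0,0,0],
  [7,0,0,0,0,0,0],
  [7,0,0,0,0,0,0],
])

```text
clock: 7.65
tcp_pos: [0.4586, -0.1756, 0.0543]
orientation: [2.263, 2.177, -0.001]
contact_force: [-0.1, -4.5, -1.7]
grip_width: 0.0
gripper_force: 2.0
```

Request:
step_arm([
  [1.5,0,0,0,0,0,0],
  [3,0,0,0,0,0,0],
  [4.5,0,0,0,0,0,0],
  [6,0,0,0,0,0,0],
  [7,0,0,0,0,0,0],
  [8,0,0,0,0,0,0],
  [8,0,0,0,0,0,0],
])

```text
clock: 8.35
tcp_pos: [0.459, -0.1658, 0.0542]
orientation: [-2.262, -2.179, -0.001]
contact_force: [-0.0, 0.0, 0.3]
grip_width: -0.0001
gripper_force: 0.0
```

```bash
python3 -c "
from h import *
bar()"
```

```text
Traceback (most recent call last):
  File "h.py", line 18, in bar
    s=(H[:,:2]-[.459,-.144])@[.038,.999]; print("bar n",len(H),"min/mean/max s",s.min(),s.mean(),s.max())
                                                                                ~~~~~^^
ValueError: zero-size array to reduction operation minimum which has no identity
```

```bash
python3 -c "
from h import *
a=r.grab_frame('top')['image'][205:275,280:380,::-1]; b=r.grab_frame('scene')['image'][220:290,245:345,::-1]
cv2.imwrite('pics/m5.png',cv2.resize(np.vstack([a,b])if 0 else np.hstack([a,b]),None,fx=4,fy=4,interpolation=cv2.INTER_CUBIC))"
```

```text
(no output)
```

View pics/m5.png

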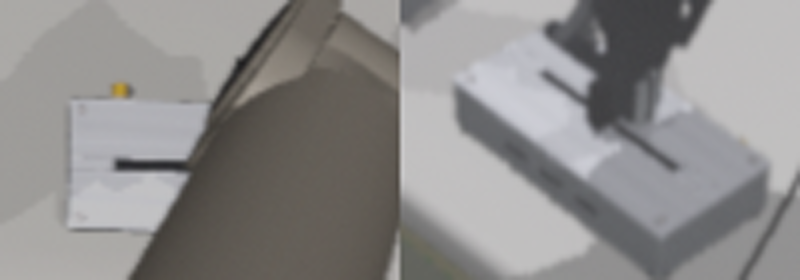

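The top view is blocked by the arm. In the scene crop the bar's near end is visible at about (600,110), with the finger at (640,110). I'll measure the bar end with scene depth.

```bash
cat >> h.py <<'E'
def sbar():
    f=r.grab_frame("scene"); Rm=cv2.Rodrigues(np.array(f["rvec"],float))[0]; K=f["mtx"]
    v,u=np.mgrid[:420,:560]; d=f["depth"]
    P=(np.stack([(u-K[0,2])/K[0,0]*d,(v-K[1,2])/K[1,1]*d,d],-1)-np.ravel(f["tvec"]))@Rm
    Q=P.reshape(-1,3); w=Q[:,:2]-[.459,-.144]; s=w@[.038,.999]; x=w@[.999,-.038]
    for lo,hi in((-.024,-.0155),(-.0155,-.008)):
        k=(x>lo)&(x<hi)&(Q[:,2]>.052)&(Q[:,2]<.080)&(abs(s)<.08)
        print(lo,k.sum(),(np.percentile(s[k],[0,10,50,90,100])*1000).round(1) if k.any() else "")
    o=r.get_obs(); t=(o["tcp_pos"][:2]-[.459,-.144])@[.038,.999]
    print("t",o["clock"],"F",o["contact_force"].round(2),"q_if_touch",t+.067)
E
python3 -c "
from h import *
sbar()"
```

```text
-0.024 33 [-14.  -12.   -8.4  -4.2  -2.3]
-0.0155 63 [-32.4 -30.5 -19.6  -9.9   2.2]
t 8.55 F [ 0.36 -0.06 -0.47] q_if_touch 0.044629207165051074
```

The bar is still at the ridge, at about 0.044. I'll go on gently.

Request:
step_arm([
  [0.5,0,0,0,0,0,0],
  [1,0,0,0,0,0,0],
  [1.5,0,0,0,0,0,0],
  [2,0,0,0,0,0,0],
  [2.5,0,0,0,0,0,0],
  [3,0,0,0,0,0,0],
  [3,0,0,0,0,0,0],
  [3,0,0,0,0,0,0],
])

```text
clock: 9.35
tcp_pos: [0.4591, -0.1637, 0.0543]
orientation: [-2.263, -2.179, -0.0]
contact_force: [-0.4, -0.6, 0.6]
grip_width: 0.0
gripper_force: 0.0
```

```bash
python3 -c "
from h import *
sbar()"
```

```text
-0.024 35 [-18.1  -2.6  -0.1   6.3   7.2]
-0.0155 62 [-30.6 -27.9 -17.6   0.3   9.2]
t 9.4 F [ 0.42 -0.37  0.45] q_if_touch 0.047264494976879116
```

It has snapped into the second click (about 0.054). I'll rest there, then push to the third.

Request:
step_arm([
  [0,0,0,0,0,0,0],
  [0,0,0,0,0,0,0],
  [0,0,0,0,0,0,0],
  [0,0,0,0,0,0,0],
  [0,0,0,0,0,0,0],
  [0,0,0,0,0,0,0],
  [0,0,0,0,0,0,0],
  [0,0,0,0,0,0,0],
])

```text
clock: 10.2
tcp_pos: [0.4591, -0.1637, 0.0543]
orientation: [-2.263, -2.179, 0.0]
contact_force: [-0.0, 0.8, -0.3]
grip_width: -0.0001
gripper_force: 0.0
```

Request:
step_arm([
  [1.5,0,0,0,0,0,0],
  [3,0,0,0,0,0,0],
  [4.5,0,0,0,0,0,0],
  [6,0,0,0,0,0,0],
  [7,0,0,0,0,0,0],
  [8,0,0,0,0,0,0],
  [9,0,0,0,0,0,0],
  [9,0,0,0,0,0,0],
])

```text
clock: 11.0
tcp_pos: [0.4594, -0.1556, 0.0543]
orientation: [2.263, 2.177, -0.001]
contact_force: [0.9, -3.1, -1.0]
grip_width: -0.0004
gripper_force: 2.0
```

Request:
step_arm([
  [1.5,0,0,0,0,0,0],
  [3,0,0,0,0,0,0],
  [4.5,0,0,0,0,0,0],
  [6,0,0,0,0,0,0],
  [7,0,0,0,0,0,0],
  [8,0,0,0,0,0,0],
  [8,0,0,0,0,0,0],
])

```text
clock: 11.7
tcp_pos: [0.4597, -0.1459, 0.0542]
orientation: [-2.262, -2.179, -0.001]
contact_force: [0.9, 0.1, -0.3]
grip_width: -0.0002
gripper_force: 0.0
```

```bash
python3 -c "
from h import *
sbar()"
```

```text
-0.024 32 [-5.   6.9 11.1 16.7 17.7]
-0.0155 64 [-14.  -10.8   0.3  10.9  20.2]
t 11.75 F [ 1.4   0.36 -0.84] q_if_touch 0.06508440863602423
```

The bar is at the ridge (about 0.065). I'll make the last gentle advance.

Request:
step_arm([
  [0.5,0,0,0,0,0,0],
  [1,0,0,0,0,0,0],
  [1.5,0,0,0,0,0,0],
  [2,0,0,0,0,0,0],
  [2.5,0,0,0,0,0,0],
  [2.5,0,0,0,0,0,0],
  [2.5,0,0,0,0,0,0],
  [2.5,0,0,0,0,0,0],
])

```text
clock: 12.55
tcp_pos: [0.4598, -0.1443, 0.0543]
orientation: [-2.263, -2.179, -0.0]
contact_force: [-0.7, -0.1, -0.0]
grip_width: -0.0004
gripper_force: 0.0
```

```bash
python3 -c "
from h import *
sbar()"
```

```text
-0.024 38 [14.8 16.5 21.  27.9 29.4]
-0.0155 59 [-13.7  -9.4   2.3  18.9  29.1]
t 12.6 F [ 0.55  0.09 -0.35] q_if_touch 0.06674817504046164
```

The bar is in the third click. I'll rest, back off and lift clear.

Request:
step_arm([
  [0,0,0,0,0,0,0],
  [0,0,0,0,0,0,0],
  [0,0,0,0,0,0,0],
  [0,0,0,0,0,0,0],
  [0,0,0,0,0,0,0],
  [0,0,0,0,0,0,0],
  [0,0,0,0,0,0,0],
  [0,0,0,0,0,0,0],
])

```text
clock: 13.4
tcp_pos: [0.4598, -0.1443, 0.0543]
orientation: [-2.263, -2.179, -0.0]
contact_force: [0.0, -0.4, 0.0]
grip_width: 0.0002
gripper_force: 0.0
```

Request:
step_arm([
  [-10,0,0,0,0,0,0],
  [-20,0,0,0,0,0,0],
  [-25,0,0,0,0,0,0],
  [-25,0,-30,0,0,0,0],
  [-25,0,-70,0,0,0,0],
  [-25,0,-110,0,0,0,0],
  [-25,0,-150,0,0,0,0],
  [-25,0,-170,0,0,0,0],
])

```text
clock: 14.2
tcp_pos: [0.4599, -0.1706, 0.2274]
orientation: [2.263, 2.175, 0.004]
contact_force: [-0.1, 0.4, -0.5]
grip_width: -0.0002
gripper_force: 0.0
```

Request:
step_arm([
  [0,0,0,0,0,0,0],
  [0,0,0,0,0,0,0],
  [0,0,0,0,0,0,0],
  [0,0,0,0,0,0,0],
])

```text
clock: 14.6
tcp_pos: [0.458, -0.1692, 0.2231]
orientation: [-2.262, -2.177, 0.003]
contact_force: [-0.9, -0.6, -0.1]
grip_width: -0.0001
gripper_force: 0.0
```

```bash
python3 -c "
from h import *
sbar()
f=r.grab_frame('scene'); cv2.imwrite('pics/s6.png',cv2.resize(f['image'][130:330,180:400,::-1],None,fx=3,fy=3))"
```

```text
-0.024 34 [14.5 16.6 20.5 27.8 28.4]
-0.0155 26 [15.3 16.3 18.3 26.8 27.9]
t 14.65 F [-0.1   0.12 -0.76] q_if_touch 0.041760661066480145
```

View pics/s6.png

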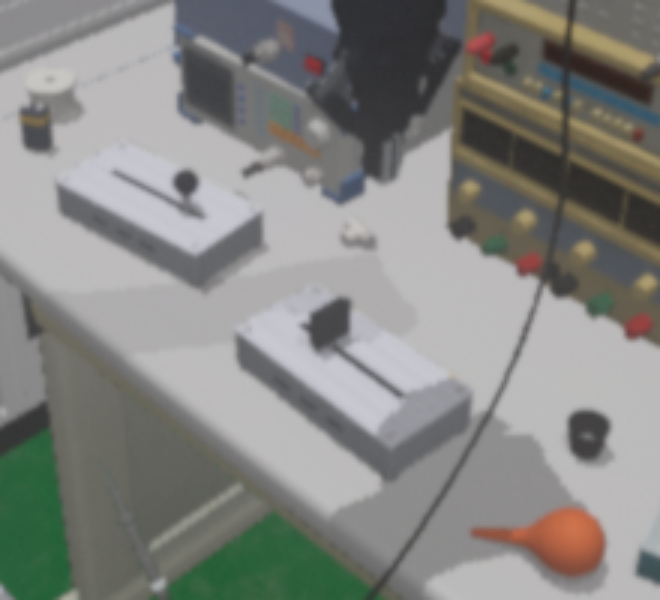

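The bar stands at about (328,325), three clicks along the slot. The knob, battery, tee and loupe look unmoved, and the hand is clear.

```bash
python3 -c "
from bench import r
print(r.hand_in())"
```

```text
the job is handed in; nothing more can be done
None
```

I pushed the flat-bar lever through the first and second clicks to the third, resting about a second in each, and handed the job in; depth reads about 0.074 m, the hand is clear, and the knob lever, battery, loupe and tee look unmoved in the last picture, but no verdict came back.

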